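Tare the balance through its recessed key

TASK

Tare the balance with its empty dish on the pan: with the fingertips, push against the upright tab of the sliding shutter to slide it all the way open, so that the round well in the deck is uncovered. Then reach down into the well and press the sunken key fully down, keep it down for a full second, let it come back up and withdraw. Nothing is to be picked up: leave the dish on the pan where it stands, and do not disturb the stirrer's button, its beaker, the tip box or the bottle.

Things in the scene. Friction and masses are not known exactly. Their poses are not given: they have to be found in the camera images.
- balance: compact white balance, fixed to the bench, 280 (x) by 190 (y) by 50 mm high, square steel pan at its +x end (130 by 150 mm, top 58 mm above the bench, centre at x = +67 mm). Origin: centre of its underside, on the bench. Its deck (the top face) is 50 mm above the bench; the front deck at its -x end holds a round well, covered by a shutter that slides towards the balance's +y. Yaw varies
- well_mouth (a point): centre of the round mouth of the well, at deck height, at (-90, -40, 50) mm in the balance's frame. The well is 48 mm in diameter and 30 mm deep, with upright walls; axes as the balance's
- key_top (a point): centre of the top of the sunken key: a dark round cap 26 mm in diameter in the middle of the well, its top 18 mm below the deck (32 mm above the bench) when up; it sinks 5 mm
- key (a joint): travel of the key, m: 0 up, 0.005 fully down. A spring: it starts to move at 1.5 N, is fully down at 5 N, and returns by itself
- shutter (a joint): travel of the shutter towards the balance's +y, m: 0 covers the well centrally, 0.065 is fully open, at its stop; the well is clear of it from 0.055 on. It starts at 0 to 0.015. It slides with about 1.2 N of friction and stays where it is left
- tab (a point): centre of the top edge of the shutter's upright tab. The shutter is a grey plate 62 by 62 mm and 3 mm thick, its top 54 mm above the bench, between two low rails (54 mm high). The tab stands on it 25 mm to the +y side of the plate's centre: 44 mm long along the balance's x, 6 mm thick along y, rising 19 mm above the plate to 73 mm above the bench. Axes as the balance's; it moves with the shutter. Pushed on its -y face it slides open
- dish: loose shallow round aluminium dish, 68 mm in diameter and 18 mm high, 30 g, on the pan; origin: centre of its underside
- stirrer: white magnetic stirrer, fixed to the bench, 170 (x) by 130 (y) by 45 mm, with a round plate 108 mm in diameter (top 50 mm above the bench) centred at x = +25 mm; origin: centre of its underside. It and the balance may change places
- stir_button (a joint): travel of the stirrer's proud push button (18 mm across, standing out of its top at its -x end), m: 0 up, 0.004 down. Not to be pressed
- beaker: loose glass beaker on the stirrer's plate, 66 mm in diameter, 70 mm high; origin: centre of its underside
- tip_box: loose box of pipette tips, 85 by 120 by 60 mm high, at the right of the work; origin: centre of its underside
- bottle: loose capped bottle, 60 mm in diameter and 120 mm high, at the left of the work; origin: centre of its underside
Mind the look-alikes: they are no part of the job. There is more than one size of the stirrer; the job needs the smallest. Of the things shaped like the dish, the aluminium one is meant.

How it is judged:
By the outcome, as a careful person would: the job done as asked, in the order asked, and still so for the second after the job is handed in, with the robot touching nothing.
It also fails if it takes over 42 s, if anything falls off the work surface, if the arm or the gripper's body presses on something with over 40 N, if the wrist force passes 120 N, or if a joint passes its speed limit or range.

ROBOT

A 6-joint arm with a two-finger parallel gripper is mounted at the origin on the work surface. World frame = base frame: x ahead of the robot, y to its left, z up, the work surface at z = 0. Lengths are in m, angles in degrees, forces in N, time in s.
With the tool pointing down it reaches from about 0.35 to 0.875 m from the base axis. Payload 4.2 kg.
Tool frame: the origin (TCP) lies on the front face of the gripper's body, between the roots of the fingers; the fingertips stand 70 mm ahead of it and the grasp point (between the pads) lies 51 mm ahead of it (r.nose_length is the distance from the TCP to the fingertips, in m); z points along the fingers, y is the direction in which the jaws open and shut (so a half turn about z gives the same grasp; the last joint's range is limited). The gripper opens to 87 mm and grips with 3 to 60 N. Pads are 19 mm wide; open, the fingers measure 117 mm over their backs; the gripper's body (75 mm by 190 mm) begins 51 mm behind the grasp point.
Start: joints at [-59.897, 22.042, 0.453, 0, -68.411, -14.817], TCP at [0.165, -0.603, 0.292] pointing down, gripper open.
Joint ranges: [-179.83, 179.83], [-69.29, 118.12], [-61.27, 80.66], [-181.25, 117.63], [-171.15, -9.14], [-177.46, 177.46]. Speed limits (degrees/s): [159.86, 159.86, 180, 180, 180, 180].

INTERFACE

Orientations are given as a 3x3 rotation matrix whose columns are the frame's x, y, z axes.
In Python, from station import telemetry, capture, order, r gives the robot as it stands.
- The arm moves only by the tool drive_tool, never from a script. Its argument "series" is a list of rows, each a list of 4 numbers: the shift along the tool's x, y, z as a fraction of full scale, then the turn about the tool's z as a fraction of full scale. In form: [[dx, dy, dz, turn], ...]. A call has 1 to 10 rows; each row is the pose to reach, as a shift and turn from the pose commanded when the call began, along the tool's axes at that moment; what a row does not reach only later rows make up. Full scale, the value 1, is 0.12 m for a shift and 2 rad for a turn. A row lasts 1/8 s, in which the tool goes at most 62.5 mm and 10.7 degrees, less where a joint would pass 70% of its speed; a pose out of reach is approached as far as the arm can. A call with a number of a shift or a turn outside -1 to 1 is refused whole. A call with a gripper value outside its range is refused whole. "fingers" is the finger opening in mm, from 0 to 87, set as the call begins (left out, the last holds). The fingers move at their own pace and stop on an object; the grip force is fixed at half the most. Time passes only in rows, so rows that repeat a pose let the fingers close. It gives the time, the measured TCP pose, the force and the opening at its end, in the units of the state.
- telemetry.sense(): the state, without advancing time (a new reading comes with each control period).
- capture(name): name is "scene" or "top" or "wrist"; returns a dict with "color" (384x512x3 uint8, blue, green, red), "fx", "fy", "cx", "cy" (pixels), "eye" and "attitude" of the camera in the world; the wrist camera has in their place "mount" (4x4, takes a point from camera to tool coordinates, whose origin is the TCP and whose axes are the flange's). Camera axes: x right, y up, looking along -z (the intrinsics and any distortion apply to the point x, -y, -z); pixel columns grow to the right and rows downward; lengths in m; the calibration is good to about 2 mm. A picture is of the moment at which its call begins: read the wrist's pose just before it. There is no depth.
- order.finish_job(): hands the job in, once; it reports no verdict.
The state is a dict: "time_s": time; "joints": joint angles; "joint_velocities": joint speeds; "effort": joint torques, N m; "tcp_pos": TCP position; "ee_rot": TCP orientation; "wrist_force": force on the tool from outside, world axes, zero at the start; "moment": the same for the moment, N m; "gripper_width": opening from 0.0 (shut) to 1.0 (fully open).
Only numpy, scipy, OpenCV 4.12 (cv2) and the standard library are available. Lean on these libraries where they do the work, as an engineer would, in place of code of your own. Each camera call takes 0.05 s, during which the arm holds its last target. There are 200 camera calls.

## Working session

There is one attempt and no reset: what is moved stays moved. The work goes in short steps, Python scripts to look and compute and a tool call to move; the robot and the scene stay as the last step left them, time stands still between calls to the robot, and variables do not carry over. Pictures are saved under pics/ and viewed, about 8 in all and at most 12, crops included, and the job is handed in when it is done.

Besides the shell and the picture viewer there is one more tool, called after ">>>" by a JSON object that holds its "op" and its "data". drive_tool: Moves the arm, as the interface text tells. Shift numbers are shares of 0.12 m and turn numbers shares of 2 rad, none past 1 either way. Its arguments: {"type":"object","properties":{"series":{"type":"array","items":{"type":"array","items":{"type":"number","minimum":-1,"maximum":1}}},"fingers":{"type":"number"}},"required":["series"]}

```bash
ls; mkdir -p pics; python3 - <<'E'
from station import telemetry,capture,order,r
import cv2
s=telemetry.sense()
print({k:s[k] for k in('time_s','tcp_pos','ee_rot','gripper_width','wrist_force')},r.nose_length)
for n in('scene','top'):
    c=capture(n);cv2.imwrite(f'pics/{n}0.png',c['color']);print(n,{k:v for k,v in c.items() if k!='color'})
E
```

```text
pics
{'time_s': 0.0, 'tcp_pos': array([ 0.16465248, -0.60245811,  0.29118112]), 'ee_rot': array([[-9.64677295e-01, -2.63433653e-01, -6.53216591e-04],
       [-2.63434447e-01,  9.64675132e-01,  2.04514215e-03],
       [ 9.13825322e-05,  2.14498195e-03, -9.99997695e-01]]), 'gripper_width': 1.004854644021998, 'wrist_force': array([ 0.486784  ,  0.36785853, -0.77739647])} 0.0697
scene {'fx': 404.61875492341073, 'fy': 404.61875492341073, 'cx': 247.27514124916033, 'cy': 184.51539318109897, 'eye': array([ 1.55388235, -0.10677392,  0.98216173]), 'attitude': array([[ 0.08693319, -0.65381925,  0.75164022],
       [ 0.99619314,  0.05215341, -0.0698517 ],
       [ 0.00646978,  0.75485125,  0.65586411]])}
top {'fx': 446.81622936772266, 'fy': 446.81622936772266, 'cx': 255.1984105168536, 'cy': 184.61047033588204, 'eye': array([0.33231662, 0.00235404, 1.47452583]), 'attitude': array([[ 0.01099262,  0.99110032, -0.13266239],
       [-0.99993007,  0.01031682, -0.0057805 ],
       [-0.0043604 ,  0.13271665,  0.99114443]])}
```

View pics/top0.png

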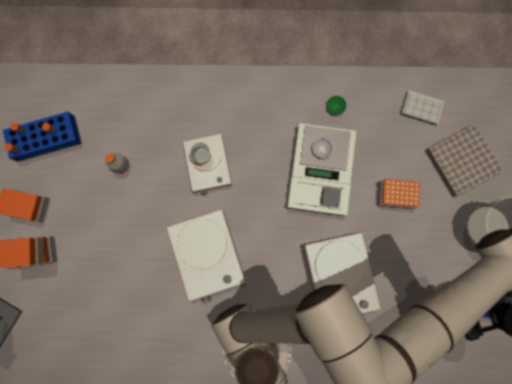

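View pics/scene0.png

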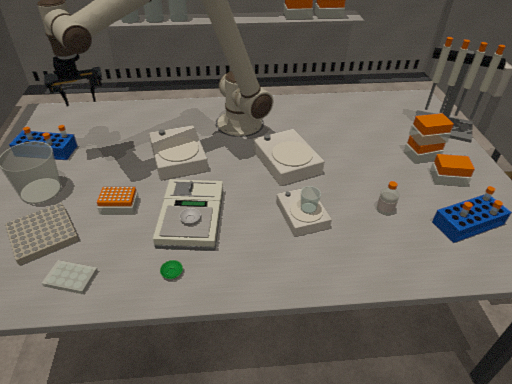

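The top view shows the balance around (322,170), with its pan end up (world +x). The shutter is at (332,196), and the stirrer with the beaker is at (207,163). Next I'll measure the balance outline.

```bash
cat > h.py <<'E'
import numpy as np,cv2
def ray(c,uv,z,eye=None,att=None):
    eye=c['eye'] if eye is None else eye; att=c['attitude'] if att is None else att
    uv=np.atleast_2d(uv).astype(float)
    d=np.c_[(uv[:,0]-c['cx'])/c['fx'],-(uv[:,1]-c['cy'])/c['fy'],-np.ones(len(uv))]@np.asarray(att).T
    return eye+d*((z-eye[2])/d[:,2])[:,None]
def wristcam(c,s):
    M=np.array(c['mount']);R=np.array(s['ee_rot'])
    return s['tcp_pos']+R@M[:3,3],R@M[:3,:3]
def proj(c,p,eye=None,att=None):
    eye=c['eye'] if eye is None else eye; att=c['attitude'] if att is None else att
    q=(np.atleast_2d(p)-eye)@np.asarray(att)
    return np.c_[c['cx']-c['fx']*q[:,0]/q[:,2],c['cy']+c['fy']*q[:,1]/q[:,2]]
E
python3 - <<'E'
from station import capture
from h import *
c=capture('top');im=c['color'];x0,y0=275,110
g=im[y0:225,x0:370]
m=((g.min(2)>165)).astype(np.uint8)
n,l,st,_=cv2.connectedComponentsWithStats(m);print(st[1:6])
i=1+st[1:,4].argmax();cs,_=cv2.findContours((l==i).astype(np.uint8),cv2.RETR_EXTERNAL,2)
k=max(cs,key=cv2.contourArea).reshape(-1,2)+[x0,y0]
w=ray(c,k,.05)[:,:2].astype(np.float32)
R=cv2.minAreaRect(w);print(R,cv2.boxPoints(R))
o=cv2.resize(g,None,fx=6,fy=6,interpolation=cv2.INTER_CUBIC)
cv2.drawContours(o,[((k-[x0,y0]+.5)*6).astype(int)],-1,(0,0,255),1)
cv2.imwrite('pics/crop1.png',o[:600])
E
```

```text
[[ 19  15  10  51 186]
 [ 65  22  14  51 195]
 [ 45  36   4   5  12]
 [ 15  67  59  37 952]]
((0.4921160638332367, -0.19476667046546936), (0.18203508853912354, 0.09415806084871292), 82.4425048828125) [[ 0.43347526 -0.2788017 ]
 [ 0.5268154  -0.29118547]
 [ 0.5507569  -0.11073163]
 [ 0.4574167  -0.09834787]]
```

View pics/crop1.png

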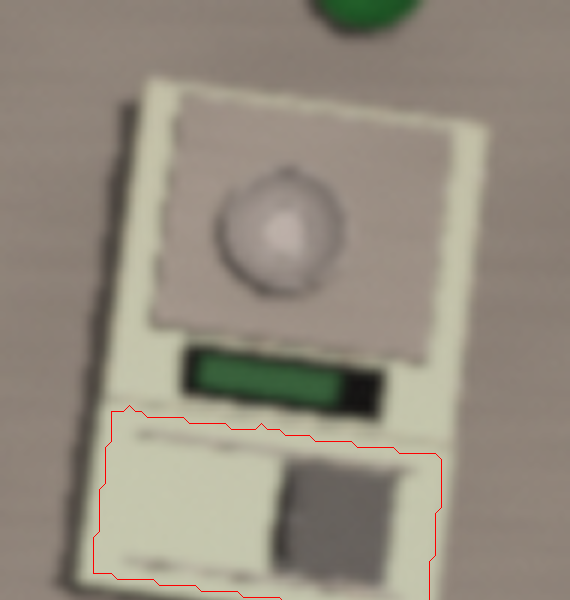

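The crop shows the balance cleanly. The grey shutter spans crop x 280–400, y 460–585, towards the balance's -y. My mask only caught the front deck, so I'll fit the full outline.

```bash
python3 - <<'E'
from station import capture
from h import *
c=capture('top');im=c['color'];x0,y0=275,110
f=6;g=cv2.resize(im[y0:225,x0:370],None,fx=f,fy=f,interpolation=cv2.INTER_CUBIC)
print(g[300,130],g[300,520],g[520,200],g[520,340])
m=((g.astype(int)[...,1]>160)).astype(np.uint8)
m=cv2.morphologyEx(m,cv2.MORPH_CLOSE,np.ones((25,25)))
cs,_=cv2.findContours(m,cv2.RETR_EXTERNAL,2)
def W(k,z): return ray(c,(k.reshape(-1,2)+.5)/f-.5+[x0,y0],z)[:,:2].astype(np.float32)
k=max(cs,key=cv2.contourArea)
R=cv2.minAreaRect(W(k,.05));print(R);B=cv2.boxPoints(R);print(B)
# shutter: grey
h=g.astype(int);sh=((h.max(2)<130)&(h.max(2)-h.min(2)<25)).astype(np.uint8);sh[:440]=0;sh[:,:240]=0;sh[:,430:]=0
sh=cv2.morphologyEx(sh,cv2.MORPH_OPEN,np.ones((15,15)))
cs,_=cv2.findContours(sh,cv2.RETR_EXTERNAL,2);ks=max(cs,key=cv2.contourArea);S=cv2.minAreaRect(W(ks,.054));print('sh',S)
# dish for check skipped; yaw: long axis direction toward +x
e=[(B[(i+1)%4]-B[i]) for i in range(4)];L=max(e,key=lambda v:v@[1,0]/1);ux=L/np.linalg.norm(L);uy=np.array([-ux[1],ux[0]])
o=np.array(R[0]);print('yaw',np.degrees(np.arctan2(ux[1],ux[0])),'well',o-.09*ux-.04*uy,'shutter in balance',[(np.array(S[0])-o)@u for u in(ux,uy)])
E
```

```text
[171 197 197] [117 127 139] [174 199 197] [ 92  97 102]
((0.5798995494842529, -0.2066728174686432), (0.19014959037303925, 0.2784276604652405), 82.44579315185547)
[[ 0.42939505 -0.28262085]
 [ 0.70540625 -0.31922406]
 [ 0.730404   -0.13072479]
 [ 0.45439285 -0.09412158]]
sh ((0.4858939051628113, -0.22803860902786255), (0.061164770275354385, 0.06290517747402191), 80.74842834472656)
yaw -7.5541983 well [ 0.48542211 -0.23449389] shutter in balance [np.float64(-0.0903809288111086), np.float64(-0.033538711538184884)]
```

The outline measures 190×278 mm against a nominal 190×280, and the shutter 61×63 mm against 62×62, so both fit. Yaw is -7.55°, the well is at (0.485, -0.234), and the shutter travel is about 6 mm. I'll shut the fingers and move high over the well.

>>> {"op": "drive_tool", "data": {"series": [[-0.42, 0.28, 0, 0], [-0.85, 0.56, 0, 0], [-0.85, 0.56, 0, 0]], "fingers": 0}}

```text
time_s: 0.57
tcp_pos: [0.2476, -0.5087, 0.2926]
ee_rot: [[-0.963, -0.268, 0.001], [-0.268, 0.963, 0.0], [-0.001, 0.0, -1.0]]
wrist_force: [-0.4, -0.3, -0.7]
gripper_width: 0.749
```

>>> {"op": "drive_tool", "data": {"series": [[-0.42, 0.28, 0, 0], [-0.85, 0.56, 0, 0]]}}

```text
time_s: 0.82
tcp_pos: [0.3264, -0.4192, 0.2921]
ee_rot: [[-0.965, -0.261, -0.0], [-0.261, 0.965, -0.0], [0.0, -0.0, -1.0]]
wrist_force: [0.8, -1.4, 0.5]
gripper_width: 0.516
```

>>> {"op": "drive_tool", "data": {"series": [[-0.42, 0.28, 0, 0], [-0.85, 0.56, 0, 0]]}}

```text
time_s: 1.08
tcp_pos: [0.4076, -0.3269, 0.2924]
ee_rot: [[-0.965, -0.263, 0.0], [-0.263, 0.965, -0.0], [-0.0, -0.0, -1.0]]
wrist_force: [-0.1, 0.1, 0.6]
gripper_width: 0.287
```

>>> {"op": "drive_tool", "data": {"series": [[-0.42, 0.28, 0, 0.09], [-0.85, 0.56, 0, 0.18], [-0.85, 0.56, 0, 0.2], [-0.85, 0.56, 0, 0.2], [-0.85, 0.56, 0, 0.2]]}}

```text
time_s: 1.7
tcp_pos: [0.487, -0.2368, 0.2921]
ee_rot: [[-0.991, 0.133, -0.0], [0.133, 0.991, -0.0], [0.0, -0.0, -1.0]]
wrist_force: [0.5, -0.8, -0.9]
gripper_width: 0.001
```

```bash
python3 - <<'E'
from station import capture,telemetry
from h import *
s=telemetry.sense();c=capture('wrist');e,a=wristcam(c,s);print(e,a,s['tcp_pos'])
im=c['color'].copy()
o=np.array([.5799,-.2067]);t=np.radians(-7.55);R=np.array([[np.cos(t),-np.sin(t)],[np.sin(t),np.cos(t)]])
P=lambda x,y,z:np.r_[o+R@[x,y],z]
pts=[P(-.09+dx,-.0335+dy,.054) for dx,dy in((-.031,-.031),(.031,-.031),(.031,.031),(-.031,.031))]+[P(-.09+dx,-.0085,.073) for dx in(-.022,.022)]+[np.r_[s['tcp_pos'][:2],s['tcp_pos'][2]-.07]]
for p in proj(c,pts,e,a): cv2.drawMarker(im,tuple(int(v) for v in p.round()),(0,0,255),0,8)
cv2.imwrite('pics/w1.png',im)
E
```

```text
[ 0.40446568 -0.22700101  0.38500697] [[ 1.33358522e-01 -9.45988205e-01 -2.95502659e-01]
 [ 9.91067733e-01  1.27141402e-01  4.02468873e-02]
 [-5.02458413e-04 -2.98230415e-01  9.54493775e-01]] [ 0.48701979 -0.23683273  0.29212461]
```

View pics/w1.png

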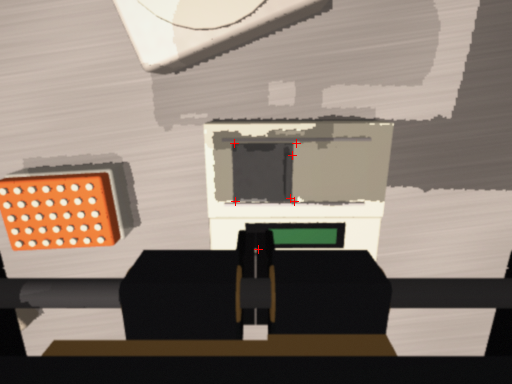

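The wrist view agrees with the estimate to within about 2 px: shutter at (233–293, 143–202), tab edge near x 290. Descending to put the tips 8 mm above the plate.

>>> {"op": "drive_tool", "data": {"series": [[0.01, 0, 0.3, 0], [0.01, 0, 0.7, 0], [0.01, 0, 0.7, 0]]}}

```text
time_s: 2.12
tcp_pos: [0.4837, -0.2362, 0.2053]
ee_rot: [[-0.991, 0.134, -0.008], [0.134, 0.991, 0.002], [0.009, 0.001, -1.0]]
wrist_force: [0.8, -0.0, 0.6]
gripper_width: 0.005
```

>>> {"op": "drive_tool", "data": {"series": [[0, 0, 0.25, 0], [0, 0, 0.5, 0], [0, 0, 0.63, 0], [0, 0, 0.63, 0]]}}

```text
time_s: 2.62
tcp_pos: [0.4865, -0.2363, 0.133]
ee_rot: [[-0.991, 0.133, -0.0], [0.133, 0.991, -0.0], [0.0, -0.0, -1.0]]
wrist_force: [-0.1, 0.3, 0.6]
gripper_width: 0.006
```

>>> {"op": "drive_tool", "data": {"series": [[0, 0.07, 0, 0], [0, 0.14, 0, 0], [0, 0.2, 0, 0], [0, 0.26, 0, 0], [0, 0.32, 0, 0], [0, 0.38, 0, 0], [0, 0.44, 0, 0], [0, 0.5, 0, 0], [0, 0.54, 0, 0], [0, 0.56, 0, 0]]}}

```text
time_s: 3.88
tcp_pos: [0.4952, -0.1689, 0.1326]
ee_rot: [[-0.991, 0.133, -0.0], [0.133, 0.991, 0.0], [0.0, 0.0, -1.0]]
wrist_force: [0.7, -1.7, 1.0]
gripper_width: 0.005
```

>>> {"op": "drive_tool", "data": {"series": [[0, 0.02, 0, 0], [0, 0.04, 0, 0], [0, 0.04, 0, 0]]}}

```text
time_s: 4.25
tcp_pos: [0.4956, -0.1643, 0.1324]
ee_rot: [[-0.991, 0.133, -0.001], [0.133, 0.991, 0.0], [0.001, 0.0, -1.0]]
wrist_force: [-0.3, -0.3, -0.3]
gripper_width: 0.008
```

>>> {"op": "drive_tool", "data": {"series": [[0, 0.015, 0, 0], [0, 0.015, 0, 0]]}}

```text
time_s: 4.5
tcp_pos: [0.4958, -0.1626, 0.1324]
ee_rot: [[-0.991, 0.133, -0.001], [0.133, 0.991, 0.0], [0.001, 0.0, -1.0]]
wrist_force: [-0.7, -0.2, -0.3]
gripper_width: 0.008
```

>>> {"op": "drive_tool", "data": {"series": [[0, 0.015, 0, 0], [0, 0.015, 0, 0]]}}

```text
time_s: 4.75
tcp_pos: [0.4961, -0.1608, 0.1325]
ee_rot: [[-0.991, 0.133, -0.001], [0.133, 0.991, 0.0], [0.001, 0.0, -1.0]]
wrist_force: [-0.5, -0.3, -1.5]
gripper_width: 0.003
```

```bash
python3 - <<'E'
from station import capture,telemetry
from h import *
c=capture('wrist');d=capture('top');print(telemetry.sense()['wrist_force'])
a=cv2.resize(c['color'][90:290,130:430],(600,400));b=cv2.resize(d['color'][110:225,250:380],None,fx=5,fy=5,interpolation=2)[:590]
cv2.imwrite('pics/w2.png',a);cv2.imwrite('pics/t2.png',b)
E
```

```text
[-0.57906868 -0.80093121  0.34765138]
```

View pics/w2.png

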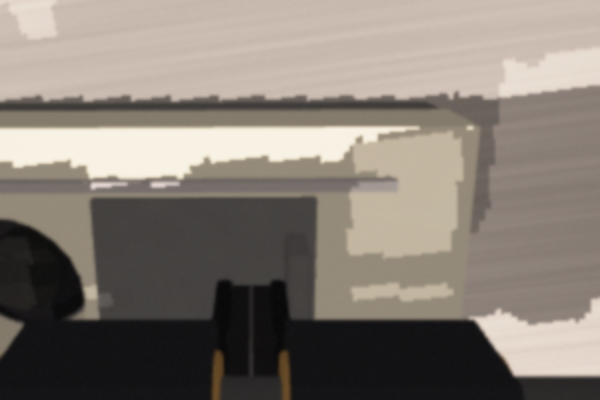

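The wrist view shows the shutter plate at crop x 92–317 with the fingertips against the tab at about (290,260). The well is emerging at left, near (30,270). The closed fingers look about 20 mm wide, so the stop should be a few mm further on.

>>> {"op": "drive_tool", "data": {"series": [[0, 0.015, 0, 0], [0, 0.015, 0, 0]]}}

```text
time_s: 5.1
tcp_pos: [0.4966, -0.159, 0.1326]
ee_rot: [[-0.991, 0.133, -0.0], [0.133, 0.991, 0.0], [0.0, 0.0, -1.0]]
wrist_force: [-0.6, -0.5, -0.1]
gripper_width: 0.006
```

>>> {"op": "drive_tool", "data": {"series": [[0, 0.015, 0, 0], [0, 0.015, 0, 0]]}}

```text
time_s: 5.35
tcp_pos: [0.4968, -0.1572, 0.1326]
ee_rot: [[-0.991, 0.133, -0.0], [0.133, 0.991, 0.0], [0.0, 0.0, -1.0]]
wrist_force: [-0.1, -0.4, -0.4]
gripper_width: 0.007
```

>>> {"op": "drive_tool", "data": {"series": [[0, 0.015, 0, 0], [0, 0.015, 0, 0]]}}

```text
time_s: 5.6
tcp_pos: [0.497, -0.1561, 0.1326]
ee_rot: [[-0.991, 0.132, -0.0], [0.132, 0.991, -0.001], [0.0, -0.001, -1.0]]
wrist_force: [0.2, -4.9, -1.0]
gripper_width: 0.004
```

>>> {"op": "drive_tool", "data": {"series": [[0, 0.01, 0, 0], [0, 0.01, 0, 0]]}}

```text
time_s: 5.85
tcp_pos: [0.497, -0.1559, 0.1326]
ee_rot: [[-0.991, 0.132, -0.001], [0.132, 0.991, -0.002], [0.001, -0.002, -1.0]]
wrist_force: [-0.6, -9.9, -1.9]
gripper_width: 0.006
```

The stop is reached: the force climbs to 10 N with no further motion. Backing off, rising and moving over the well.

>>> {"op": "drive_tool", "data": {"series": [[0, -0.1, 0, 0], [0, -0.1, -0.2, 0], [0, -0.3, -0.6, 0], [0, -0.67, -0.9, 0], [0, -0.67, -0.9, 0], [0, -0.67, -0.9, 0]]}}

```text
time_s: 6.6
tcp_pos: [0.4861, -0.2338, 0.2401]
ee_rot: [[-0.991, 0.134, -0.0], [0.134, 0.991, 0.001], [0.001, 0.001, -1.0]]
wrist_force: [-0.3, 1.1, -0.2]
gripper_width: 0.0
```

```bash
python3 - <<'E'
from station import capture,telemetry
from h import *
s=telemetry.sense();c=capture('wrist');e,a=wristcam(c,s);print(s['tcp_pos'],s['wrist_force'])
im=c['color'].copy()
o=np.array([.5799,-.2067]);t=np.radians(-7.55);R=np.array([[np.cos(t),-np.sin(t)],[np.sin(t),np.cos(t)]])
def circ(r,z): return np.array([np.r_[o+R@[-.09+r*np.cos(q),-.04+r*np.sin(q)],z] for q in np.linspace(0,6.28,12)])
for r_,z in((.024,.05),(.013,.032)):
  for p in proj(c,circ(r_,z),e,a): cv2.circle(im,tuple(int(v) for v in p.round()),1,(0,0,255),-1)
cv2.imwrite('pics/w3r.png',c['color']);cv2.imwrite('pics/w3.png',cv2.resize(im[80:300,130:430],(750,550)))
E
```

```text
[ 0.48606193 -0.23383869  0.24008317] [-0.25998806  1.072244   -0.2236014 ]
```

View pics/w3.png

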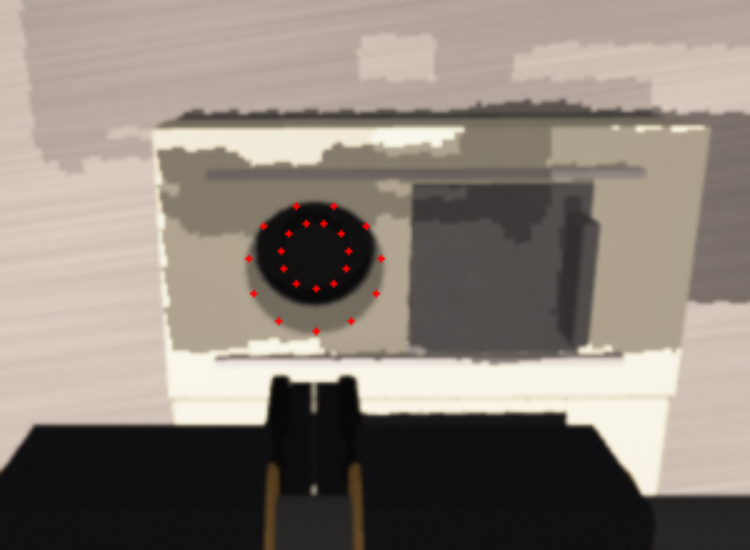

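The shutter is fully open and the predicted rings land on the well mouth (crop centre about (315,268), radius 67) and the key. The tool is within 1 mm of the well's centre, so I'll go in.

>>> {"op": "drive_tool", "data": {"series": [[0, -0.005, 0.3, 0], [0, -0.005, 0.6, 0], [0, -0.005, 0.8, 0], [0, -0.005, 0.9, 0], [0, -0.005, 1, 0], [0, -0.005, 1, 0]]}}

```text
time_s: 7.4
tcp_pos: [0.4863, -0.2344, 0.12]
ee_rot: [[-0.991, 0.132, -0.001], [0.132, 0.991, 0.0], [0.001, 0.0, -1.0]]
wrist_force: [0.1, -0.3, 0.0]
gripper_width: 0.009
```

>>> {"op": "drive_tool", "data": {"series": [[0, 0, 0.06, 0], [0, 0, 0.11, 0], [0, 0, 0.14, 0], [0, 0, 0.16, 0], [0, 0, 0.16, 0]]}}

```text
time_s: 8.02
tcp_pos: [0.4864, -0.2347, 0.1015]
ee_rot: [[-0.991, 0.133, -0.0], [0.133, 0.991, -0.0], [0.0, -0.0, -1.0]]
wrist_force: [-0.9, 1.1, 1.4]
gripper_width: 0.008
```

>>> {"op": "drive_tool", "data": {"series": [[0, 0, 0.015, 0], [0, 0, 0.025, 0], [0, 0, 0.025, 0]]}}

```text
time_s: 8.4
tcp_pos: [0.4864, -0.2347, 0.0986]
ee_rot: [[-0.991, 0.133, -0.0], [0.133, 0.991, -0.0], [0.0, -0.0, -1.0]]
wrist_force: [-1.0, 0.3, 4.1]
gripper_width: 0.005
```

>>> {"op": "drive_tool", "data": {"series": [[0, 0, 0.015, 0], [0, 0, 0.022, 0], [0, 0, 0.022, 0]]}}

```text
time_s: 8.78
tcp_pos: [0.4864, -0.2347, 0.097]
ee_rot: [[-0.991, 0.132, -0.0], [0.132, 0.991, -0.0], [0.0, -0.0, -1.0]]
wrist_force: [-3.8, 1.5, 11.2]
gripper_width: 0.006
```

>>> {"op": "drive_tool", "data": {"series": [[0, 0, 0.01, 0], [0, 0, 0.01, 0]]}}

```text
time_s: 9.02
tcp_pos: [0.4865, -0.2347, 0.0969]
ee_rot: [[-0.991, 0.132, 0.0], [0.132, 0.991, -0.001], [-0.0, -0.001, -1.0]]
wrist_force: [-5.7, 3.1, 19.3]
gripper_width: 0.007
```

The key is fully down: 19 N, height 0.097 as expected, and no further travel. Holding for 1.25 s, then withdrawing.

>>> {"op": "drive_tool", "data": {"series": [[0, 0, 0, 0], [0, 0, 0, 0], [0, 0, 0, 0], [0, 0, 0, 0], [0, 0, 0, 0], [0, 0, 0, 0], [0, 0, 0, 0], [0, 0, 0, 0], [0, 0, 0, 0], [0, 0, 0, 0]]}}

```text
time_s: 10.28
tcp_pos: [0.4865, -0.2347, 0.0969]
ee_rot: [[-0.991, 0.132, 0.0], [0.132, 0.991, -0.001], [-0.0, -0.001, -1.0]]
wrist_force: [-5.1, 3.0, 18.1]
gripper_width: 0.008
```

>>> {"op": "drive_tool", "data": {"series": [[0, 0, -0.05, 0], [0, 0, -0.12, 0], [0, 0, -0.25, 0], [0, 0, -0.5, 0], [0, 0, -0.8, 0], [0, 0, -1, 0], [0, 0, -1, 0]]}}

```text
time_s: 11.15
tcp_pos: [0.4876, -0.2349, 0.2172]
ee_rot: [[-0.991, 0.133, 0.006], [0.133, 0.991, -0.001], [-0.006, -0.0, -1.0]]
wrist_force: [0.1, 0.3, 0.1]
gripper_width: 0.004
```

>>> {"op": "drive_tool", "data": {"series": [[0, 0, -0.2, 0], [0, 0, -0.4, 0], [0, 0, -0.4, 0], [0, 0, -0.4, 0]]}}

```text
time_s: 11.65
tcp_pos: [0.4858, -0.2344, 0.2611]
ee_rot: [[-0.991, 0.133, -0.002], [0.133, 0.991, 0.001], [0.003, 0.001, -1.0]]
wrist_force: [0.7, 0.1, -0.4]
gripper_width: 0.005
```

```bash
python3 - <<'E'
from station import capture,telemetry
from h import *
s=telemetry.sense();c=capture('wrist');d=capture('top');print(s['tcp_pos'],s['wrist_force'])
a=cv2.resize(c['color'],(512,384))[60:300];b=cv2.resize(cv2.imread('pics/top0.png')[60:230,170:430],(512,335));
e=cv2.resize(d['color'][60:230,170:430],(512,335))
cv2.imwrite('pics/w4.png',np.vstack([a,e]))
E
```

```text
[ 0.48580053 -0.23437248  0.26108098] [ 0.67364723  0.06467776 -0.41360541]
```

View pics/w4.png

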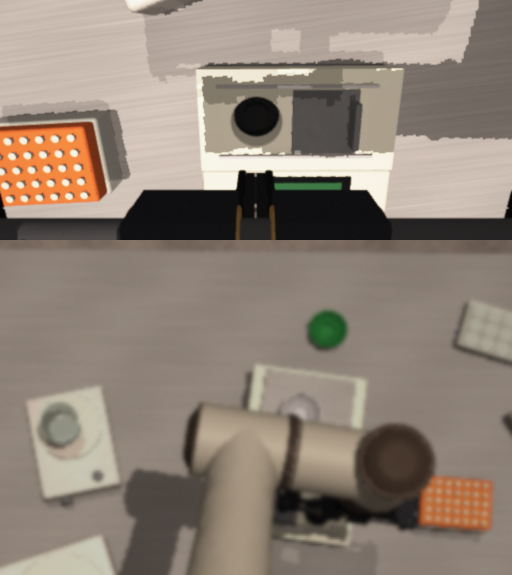

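The shutter is still open, the key is up in its well at (257,117), and the dish, beaker and tip box stand where they were. Handing in.

```bash
python3 -c "
from station import order
print(order.finish_job())"
```

```text
the job is handed in; nothing more can be done
None
```

The job is done and handed in at about 11.8 s of the 42 s allowed; the system gave no verdict.

- **Shutter:** I pushed the tab with the closed fingertips until the shutter met its stop. The force rose to about 10 N with no further motion, and the wrist picture showed the well clear.
- **Key:** I pressed it fully down, with the fingertips at the expected 27 mm height. It read 18–19 N and stayed down for at least 1.25 s. I then withdrew straight up to a TCP height of 0.26 m.
- **Last checks:** The wrist force was near zero, so nothing was being touched. The shutter was still open, and the dish, beaker and tip box looked unmoved. The bottle was outside the last pictures, and I had no reading of the stirrer's button, but the arm went near neither. That the key came back up I judged from the picture and the zero force, not from a direct reading of its travel.
- **One disagreement:** I expected the closed fingers to be 30 mm thick, but they turned out to be about 16–20 mm. The tab therefore needed about 8 mm more push than planned, which I corrected by feel at the stop.

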